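Free a stuck mixing cup from the leaning drying stand

ROBOT

A 6-joint arm with a two-finger parallel gripper is mounted at the origin on the work surface. World frame = base frame: x ahead of the robot, y to its left, z up, the work surface at z = 0. Lengths are in m, angles in degrees, forces in N, time in s.
With the tool pointing down it reaches from about 0.4 to 0.825 m from the base axis. Payload 7 kg.
Tool frame: the origin (TCP) lies at the very end of the fingers, on their centre line; the grasp point (between the pads) lies hold_point_z behind it (hold_point_z is the distance from the TCP to the grasp point, in m); z points along the fingers, y is the line along which they close (so a half turn about z gives the same grasp; the last joint's range is limited). The gripper opens to 88 mm and grips with 3 to 60 N. Pads are 19 mm wide; open, the fingers measure 130 mm over their backs; the gripper's body (78 mm by 193 mm) begins 47 mm behind the grasp point.
Start: joints at [90.877, 20.546, 0.682, 0, -70.136, -16.507], TCP at [0.182, 0.65, 0.227] pointing down, gripper open.
Joint ranges: [-176.03, 176.03], [-82.01, 121.73], [-58.28, 71.71], [-173.87, 95.51], [-174.79, -0.11], [-173.66, 173.66]. Speed limits (degrees/s): [136.94, 136.94, 172.46, 180, 180, 180].

INTERFACE

Orientations are given as [roll, pitch, yaw] about the fixed x, y, z axes, in that order (R = Rz(yaw) Ry(pitch) Rx(roll)).
In Python, from plant import get_obs, snapshot, close_job, hold_point_z gives the robot as it stands.
- The arm moves only by the tool play_rows, never from a script. Its argument "commands" is a list that holds one entry, the list of rows, each a list of 7 numbers: the shift along the tool's x, y, z in cm, then the turn, a rotation vector about the tool's x, y, z in degrees, then the opening, from 0 (shut) to 1 (fully open). In form: [[[x, y, z, ax, ay, az, fingers], ...]]. A call has 1 to 20 rows; each row is the pose to reach, as a shift and turn from the pose commanded when the call began, along the tool's axes at that moment; what a row does not reach only later rows make up. A row lasts 1/12 s, in which the tool goes at most 41.7 mm and 7.16 degrees, less where a joint would pass 70% of its speed; a pose out of reach is approached as far as the arm can. A call with a gripper value outside its range is refused whole. The fingers move at their own pace and stop on an object; the grip force is fixed at half the most. Time passes only in rows, so rows that repeat a pose let the fingers close. It gives the time, the measured TCP pose, the force, the opening and the grip force at its end, in the units of the state.
- get_obs(): the state, without advancing time (a new reading comes with each control period).
- snapshot(name): name is "scene" or "top" or "wrist"; returns a dict with "frame" (400x640x3 uint8, red, green, blue), "camera_matrix" (3x3 intrinsics, pixels), "origin" and "attitude" of the camera in the world. Camera axes: x right, y down, z forward; pixel columns grow to the right and rows downward; lengths in m; the calibration is good to about 2 mm. The wrist camera is an equidistant fisheye: a pixel r from the principal point sees the ray r / f radians off the axis. A picture is of the moment at which its call begins. There is no depth.
- close_job(): hands the job in; it is judged then, once.
The state is a dict: "clock": time; "joint_pos": joint angles; "qvel": joint speeds; "tau": joint torques, N m; "tool_pos": TCP position; "orientation": TCP orientation; "force": force on the tool from outside, world axes, zero at the start; "moment": the same for the moment, N m; "opening": finger opening in m; "gripper_force": force on a finger pad.
Only numpy, scipy, OpenCV 4.12 (cv2) and the standard library are available. Lean on these libraries where they do the work, as an engineer would, in place of code of your own. Each camera call takes 0.05 s, during which the arm holds its last target. There are 200 camera calls.

TASK

Two mixing cups have dried together, mouth down, one over the other on the leaning drying peg. Turn the pair clockwise until the red tabs of the inner cup stop under the two dark claws, without scrubbing the blue cup round on the stopped inner one by more than about a tenth of a turn; then draw the blue outer cup off along the peg, so that the inner cup stays on its peg all the while. Set the blue cup down gently, mouth down, in the middle of the round cork mat, and leave the other things on the bench where they are.

Things in the scene. Friction and masses are not known exactly. Their poses are not given: they have to be found in the camera images.
- stand: light wooden drying stand, fixed; its 150 x 150 mm face slopes 30 degrees. A steel peg (34 mm thick, 56 mm long) stands square on the face, so its tip leans 30 degrees from vertical, to the stand's front. Origin: foot of the peg, in the middle of the face, 50 mm above the bench. z runs up along the peg, x up the slope (away from the front), y level along the face, to the left
- inner: cream inner cup, mouth down over the peg with 1.5 mm slack all round, 74 mm tall, 48 mm thick, 70 to 120 g. Origin: middle of its mouth, on the stand's face. z runs up through its base, x along its two red tabs. It can be turned clockwise (seen from above, along the peg) by 0.6 to 2.5 rad before the tabs meet the stops; how far is not known beforehand and must be felt or seen
- tab_a (a point): top of one of two red tabs at the inner cup's mouth, 45 mm from its axis on +x; the other lies across from it. 14 mm wide, 6 mm thick, ends 52 mm from the axis. Two dark claws stand across from each other on the stand, at any angle round the peg: roofs 27 mm long, 40 to 64 mm from the axis, 9.5 to 15.5 mm above the face, with a stop at the clockwise end. Under them a tab can rise only 4 mm
- outer: blue outer cup, mouth down over the inner one, 58 mm thick, 88 mm tall, 130 to 210 g. Origin: middle of its mouth, 8 mm above the stand's face; z runs up through its base, x starts along the inner cup's x. Dried paint grips the inner cup: turning turns both, until the tabs are stopped; then only the blue cup slips round. Pulling lifts both (2 to 4 N) unless the inner is held: then 8 to 16 N
- outer_base (a point): middle of the top of the blue cup as it stands mouth down, 88 mm along z from its origin; the top 22 mm of the cup is solid. The paint lets go after 12 mm of draw along z, and the cup is clear of the inner one after 66 mm
- mat: round cork mat, 110 mm across, 5 mm thick, fixed flat on the bench. Origin: middle of its underside
- palette: round white palette with six paint spots, 110 mm across, 8 mm thick, fixed flat. Origin: middle of its underside. Not the place for the cup
- paint_bottle: loose white paint bottle with a blue cap, 40 mm thick, 110 mm tall. Origin: middle of its underside
- dye_jar: loose amber jar with a black lid, 56 mm thick, 70 mm tall. Origin: middle of its underside
- dish: loose white bowl, 90 mm across, 35 mm tall. Origin: middle of its underside
- brush: loose brush, 170 mm long, lying flat along its x axis
- spool: loose green thread spool, 32 mm thick, 40 mm tall. Origin: middle of its underside
- filler_pot: loose white pot with a yellow lid, 48 mm thick, 60 mm tall. Origin: middle of its underside

How it is judged (in metres and radians):
On the way:
1. the outer cup is drawn off the inner one, which is still on its peg (distance between outer and inner above 0.08 m and z of inner in the frame of stand below 0.012 m), for 0.2 s.
At the end, for the whole second after the job is handed in: the blue cup stands mouth down on the cork mat, upright within 0.1 rad, its middle within 22 mm of the mat's, at rest and let go; the inner cup is down on its peg within 10 mm (horizontal distance between outer and mat below 0.022 m and angle between outer's own z axis and vertical below 0.1 rad and height (world z) of outer between 0.002 and 0.009 m and linear speed of outer below 0.02 m/s and z of inner in the frame of stand below 0.01 m and angle between the z axis of inner and the z axis of stand, either way round below 0.14 rad and distance between inner and stand below 0.012 m); the robot touches nothing.
It fails at once if the inner cup is pulled more than 12 mm up its peg (z of inner in the frame of stand above 0.012 m).
It fails at once if the blue cup is scrubbed round on the inner one by more than 0.75 rad (angle between the x axis of outer and the x axis of inner, either way round above 0.75 rad and distance between outer and inner below 0.02 m).
It fails at once if the blue cup is dropped or banged down (faster than 0.35 m/s within 30 mm of the bench) (height (world z) of outer below 0.03 m and linear speed of outer above 0.35 m/s).
It fails at once if another thing on the bench is pushed more than 25 mm (distance of any of paint_bottle, dye_jar, dish, brush, spool, filler_pot from where it was at the start of the episode above 0.025 m).
It also fails if it takes over 64 s, if anything falls off the work surface, if the arm or the gripper's body presses on something with over 40 N, if the wrist force passes 120 N, or if a joint passes its speed limit or range.

## Working session

There is one attempt and no reset: what is moved stays moved. The work goes in short steps, Python scripts to look and compute and a tool call to move; the robot and the scene stay as the last step left them, time stands still between calls to the robot, and variables do not carry over. Pictures are saved under pics/ and viewed, at most 10 in all, crops included, and the job is handed in when it is done.

Besides the shell and the picture viewer there is one more tool, called after "Call:" by a JSON object that holds its "op" and its "data", one argument or row to a line. play_rows: Moves the arm, as the interface text tells. Its arguments: {"type":"object","properties":{"commands":{"type":"array","items":{"type":"array","items":{"type":"array","items":{"type":"number"}}}}},"required":["commands"]}

```bash
mkdir -p pics; ls; python3 - <<'E'
from plant import get_obs, snapshot, hold_point_z
import cv2,numpy as np,pickle
print(hold_point_z, get_obs())
d={}
for n in ["scene","top"]:
    s=snapshot(n); d[n]=s; cv2.imwrite(f"pics/{n}0.png",s["frame"][:,:,::-1]); print(n,s["camera_matrix"],s["origin"],s["attitude"])
s=snapshot("wrist"); d["wrist"]=s; print(s["camera_matrix"],s["origin"],s["attitude"])
cv2.imwrite("pics/wrist0.png",s["frame"][:,:,::-1])
pickle.dump(d,open("d0.pkl","wb"))
E
```

```text
pics
0.0188 {'clock': 0.0, 'joint_pos': array([ 9.08762537e+01,  2.05919534e+01,  6.33549499e-01, -2.24340030e-02,
       -7.01361997e+01, -1.65066580e+01]), 'qvel': array([-0.04231824, -0.04587767,  0.02092252,  0.10117894, -0.02484339,
        0.06453428]), 'tau': array([-4.08408696e-04, -5.82718670e+01,  2.93047410e+01,  6.99748859e+00,
        6.86637824e-03, -1.49787202e-04]), 'tool_pos': array([0.1817485 , 0.64955095, 0.22560786]), 'orientation': array([ 1.79903303e+02, -6.66221645e-03, -1.56380388e+01]), 'force': array([0.35728711, 0.00550238, 0.50449341]), 'moment': array([-0.04052563, -0.0352922 , -0.00517217]), 'gripper_force': 0.0, 'opening': 0.08784840251340525}
scene [[412.19711196   0.         323.99923699]
 [  0.         412.19711196 203.07910415]
 [  0.           0.           1.        ]] [0.87150084 0.54806492 0.97280913] [-1.45439689e+02 -1.15709671e-01  1.50514116e+02]
top [[363.92641327   0.         315.25470391]
 [  0.         363.92641327 197.8603413 ]
 [  0.           0.           1.        ]] [0.49094345 0.03660203 1.07031502] [-175.46917068   -1.25126299  -89.76526285]
[[309.70691629   0.         315.18153865]
 [  0.         309.70691629 203.57638997]
 [  0.           0.           1.        ]] [0.25332986 0.62910332 0.38321077] [ 1.64179228e+02 -1.14432128e-01 -1.05651973e+02]
```

View pics/scene0.png

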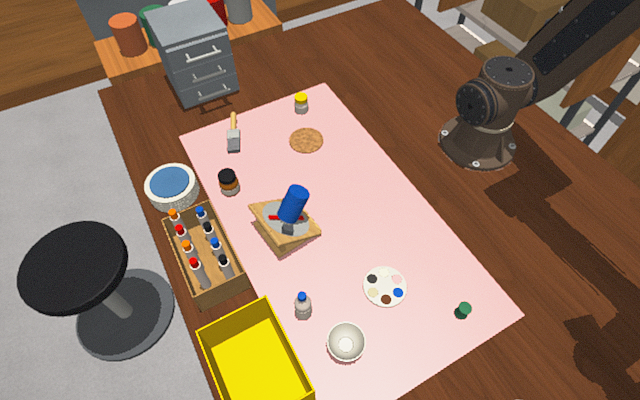

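View pics/top0.png

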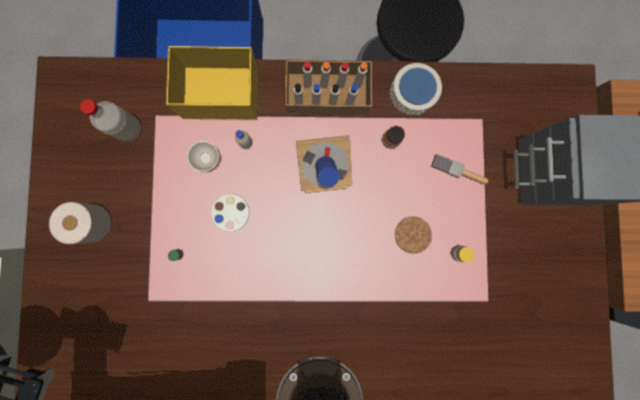

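The scene view shows the stand at about (287,222), with the blue cup's top at about (296,192). In the top view the stand is at (324,163), the cup at (327,175) and the mat at (413,235). The pot at (463,254) and the palette at (230,212) stay clear of the path. Next I enlarge the stand in both views.

```bash
cat > h.py <<'E'
import numpy as np,cv2
from scipy.spatial.transform import Rotation as R
def rot(rpy): return R.from_euler('xyz',rpy,degrees=True).as_matrix()
def ray(s,uv):
    K=s["camera_matrix"]; d=np.array([(uv[0]-K[0,2])/K[0,0],(uv[1]-K[1,2])/K[1,1],1.])
    d=rot(s["attitude"])@d; return np.array(s["origin"]),d/np.linalg.norm(d)
def fray(s,uv):
    K=s["camera_matrix"]; x=np.array([uv[0]-K[0,2],uv[1]-K[1,2]]); r=np.hypot(*x); t=r/K[0,0]
    d=np.array([*(x/max(r,1e-9)*np.sin(t)),np.cos(t)]); return np.array(s["origin"]),rot(s["attitude"])@d
def onz(o,d,z): return o+d*(z-o[2])/d[2]
def tri(rays):
    A=sum(np.eye(3)-np.outer(d,d) for o,d in rays); b=sum((np.eye(3)-np.outer(d,d))@o for o,d in rays)
    p=np.linalg.solve(A,b); return p,max(np.linalg.norm(np.cross(p-o,d)) for o,d in rays)
def proj(s,p):
    c=rot(s["attitude"]).T@(np.array(p)-s["origin"]); K=s["camera_matrix"]; return K[:2,:2]@(c[:2]/c[2])+K[:2,2]
def fproj(s,p):
    c=rot(s["attitude"]).T@(np.array(p)-s["origin"]); K=s["camera_matrix"]; r=np.hypot(c[0],c[1]); t=np.arctan2(r,c[2]); return K[0,0]*t*c[:2]/r+K[:2,2]
E
python3 - <<'E'
from h import *
import pickle
d=pickle.load(open("d0.pkl","rb"))
a=d["scene"]["frame"][178:263,240:330]; b=d["top"]["frame"][128:200,290:360]
a=cv2.resize(a,(400,378),interpolation=cv2.INTER_CUBIC); b=cv2.resize(b,(389,400),interpolation=cv2.INTER_CUBIC)[:378]
cv2.imwrite("pics/c1.png",np.hstack([a,b])[:,:,::-1])
for n in ["scene","top"]:
    f=d[n]["frame"]; hsv=cv2.cvtColor(f,cv2.COLOR_RGB2HSV)
    m=cv2.inRange(hsv,(100,150,40),(130,255,255)); k=cv2.connectedComponentsWithStats(m)
    for i in range(1,k[0]):
        if k[2][i][4]>20: print(n,"blue",k[2][i],k[3][i])
    m=cv2.inRange(hsv,(8,90,80),(18,200,230)); k=cv2.connectedComponentsWithStats(m)
    for i in range(1,k[0]):
        if 300<k[2][i][4]<3000: print(n,"cork?",k[2][i],k[3][i], onz(*ray(d[n],k[3][i]),0.005))
print(fproj(d["wrist"],[.65,0,.1]))
E
```

```text
scene blue [278 185  31  38 765] [292.7869281  203.45490196]
scene blue [196 206   8  11  57] [199.63157895 210.84210526]
scene blue [211 238   8  10  62] [214.4516129  242.20967742]
scene blue [394 288   9   9  66] [397.83333333 292.03030303]
scene blue [298 292   8   9  59] [301.44067797 296.03389831]
scene cork? [ 481    0   89   42 1975] [521.67949367  14.50329114] [-0.6464833  -0.45774114  0.005     ]
scene cork? [ 560   28   80   80 2256] [602.17021277  73.34397163] [-0.62523078 -0.03328838  0.005     ]
scene cork? [289 128  34  25 679] [305.65537555 139.93814433] [ 0.472322   -0.27269062  0.005     ]
scene cork? [248 200  73  58 991] [279.17860747 233.03834511] [ 0.69625695 -0.00506238  0.005     ]
top blue [ 115    0  145   58 6592] [182.18294903  24.33282767]
top blue [352  85   5   6  21] [354.0952381   87.52380952]
top blue [319 168  10  12  44] [324.02272727 173.31818182]
top blue [329 168   9  10  29] [332.82758621 172.37931034]
top blue [328 178  10   7  22] [331.77272727 180.        ]
top cork? [ 425   62  170   22 1689] [503.47069272  70.77027827] [ 0.96847905 -0.56011058  0.005     ]
top cork? [ 610   80   30   35 1007] [625.04865938  96.73485601] [ 0.89158746 -0.93374965  0.005     ]
top cork? [ 58 114  54  29 470] [ 84.75957447 131.19574468] [0.7680707  0.69206905 0.005     ]
top cork? [296 136  56  56 942] [323.64861996 162.18152866] [ 0.68162102 -0.01075181  0.005     ]
top cork? [ 617  201   23  111 2097] [629.89079638 253.33142585] [ 0.41633448 -0.9177259   0.005     ]
top cork? [ 395  217   37   36 1036] [412.86293436 234.57239382] [ 0.46920693 -0.27291171  0.005     ]
top cork? [ 46 366  27  34 410] [ 59.85609756 383.25853659] [0.05393247 0.72225461 0.005     ]
[ 592.97181772 -135.59663766]
```

View pics/c1.png

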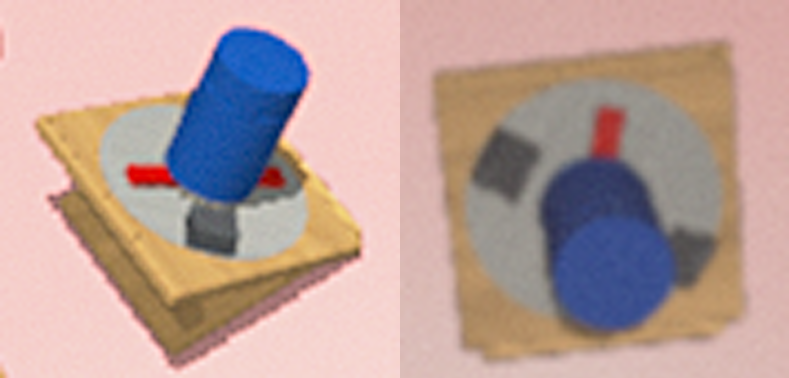

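View pics/wrist0.png

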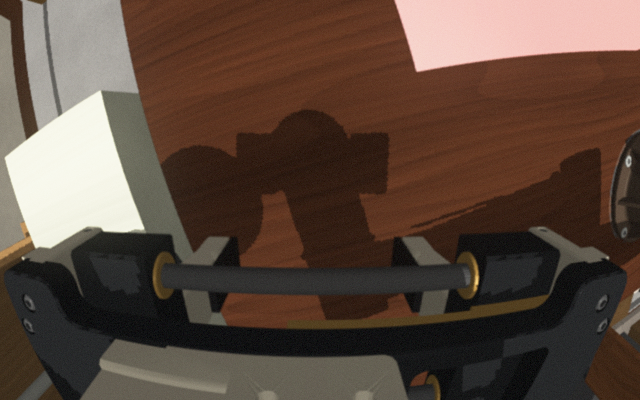

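The crop shows the high corners of the face, the grey disc, the claws and the red tab, which points up the slope. In the top crop the claws are at about (505,163) and (690,255), and the tab is at (607,130). The wrist camera only sees the table. I'll triangulate the corners and the cup's top.

```bash
python3 - <<'E'
from h import *
import pickle
d=pickle.load(open("d0.pkl","rb")); S,T=d["scene"],d["top"]
s=lambda u,v:(u/4.444+240-.4,v/4.444+178-.4); t=lambda u,v:(u/5.557+290-.4,v/5.557+128-.4)
P={}
for n,a,b in [("farL",(172,302),(35,73)),("farR",(37,122),(329,43)),("nearL",(361,236),(65,346)),("base",(263,62),(212,272)),("tab",(140,175),(208,116))]:
    P[n],e=tri([ray(S,s(*a)),ray(T,t(*b))]); print(n,P[n].round(4),"err",round(e*1000,1))
L=np.linalg.norm; print(L(P["farL"]-P["farR"]),L(P["farL"]-P["nearL"]))
e=P["farL"]-P["farR"]; yaw=np.arctan2(-e[0],e[1]); print("yaw y-axis",np.degrees(yaw))
nz=np.cross(P["nearL"]-P["farL"],P["farR"]-P["farL"]); nz/=L(nz); print("normal",nz,np.degrees(np.arccos(nz[2])))
M=(P["farR"]+P["nearL"])/2; print("mid face",M, "base-mid",P["base"]-M,L(P["base"]-M))
# disc mask (grey) & red/claws on face in stand frame, with model Rz(yaw)Ry(-30)
for y in [np.degrees(yaw)]:
    Rm=rot([0,-30,y]); print(Rm[:,2])
    def face(o,dd,h): # ray to plane at height h above the face
        n=Rm[:,2]; p=o+dd*(((M+n*h)-o)@n)/(dd@n); return Rm.T@(p-M)
    for n,a,h in [("clawL",t(105,163),.0155),("clawR",t(293,255),.0155),("tab",t(208,130),.006)]:
        q=face(*ray(T,a),h); print(n,q.round(4),np.degrees(np.arctan2(q[1],q[0])).round(1))
    for n,a,h in [("claw",s(212,225),.0155),("tabA",s(140,175),.006),("tabB",s(272,178),.006)]:
        q=face(*ray(S,a),h); print("S",n,q.round(4),np.degrees(np.arctan2(q[1],q[0])).round(1))
E
```

```text
farL [0.7273 0.0693 0.0809] err 0.1
farR [ 0.7439 -0.0771  0.082 ] err 0.4
nearL [0.5981 0.0538 0.0222] err 1.3
base [ 0.6221 -0.0165  0.132 ] err 1.1
tab [ 0.7068 -0.0167  0.0782] err 0.2
0.1473509958142189 0.14278528859237083
yaw y-axis 6.456511400626772
normal [-0.40924318 -0.03961677  0.91156488] 24.277489926430615
mid face [ 0.67101072 -0.01165523  0.05207094] base-mid [-0.048863   -0.00487508  0.0799323 ] 0.09381114976104918
[-0.49682875 -0.05622452  0.8660254 ]
clawL [0.0282 0.0444 0.0155] 57.6
clawR [-0.0313 -0.0465  0.0155] -123.9
tab [ 0.0365 -0.0085  0.006 ] -13.2
S claw [0.0326 0.0459 0.0155] 54.6
S tabA [ 0.044  -0.0082  0.006 ] -10.5
S tabB [-0.0421  0.0144  0.006 ] 161.1
```

The points agree with the text. The two face edges came out at 147 and 143 mm against 150. The cup's top is at z 0.132 against 0.133 expected, and the slope direction fits. The stand's yaw is 6.5°, the tab is at about -12° and the claws are at 56° and -124°, so the pair has about 112° to turn clockwise. Now I work out the approach.

```bash
cat >> h.py <<'E'
Rf=rot([0,-30,6.5]); n=Rf[:,2]; base=np.array([.6225,-.0168,.133])
def rel(p,Rt):
    from plant import get_obs
    o=get_obs(); Rc=rot(o["orientation"]); dp=Rc.T@(np.array(p)-o["tool_pos"])*100
    rv=np.degrees(R.from_matrix(Rc.T@Rt).as_rotvec()); print("shift cm",dp.round(2),"rot",rv.round(1)); return dp,rv
Rg=Rf@np.diag([1,-1,-1])
E
python3 -c "
from h import *
rel(base+.11*n,Rg)"
```

```text
shift cm [55.31 54.38 -0.17] rot [  5.9  29.6 -21.6]
```

Call:
{"op": "play_rows", "data": {
  "commands": [
    [[55.3,54.4,-2,5.9,29.6,-21.6,1],[55.3,54.4,-2,5.9,29.6,-21.6,1],[55.3,54.4,-2,5.9,29.6,-21.6,1],[55.3,54.4,-2,5.9,29.6,-21.6,1],[55.3,54.4,-2,5.9,29.6,-21.6,1],[55.3,54.4,-2,5.9,29.6,-21.6,1],[55.3,54.4,-2,5.9,29.6,-21.6,1],[55.3,54.4,-2,5.9,29.6,-21.6,1],[55.3,54.4,-2,5.9,29.6,-21.6,1],[55.3,54.4,-2,5.9,29.6,-21.6,1],[55.3,54.4,-2,5.9,29.6,-21.6,1],[55.3,54.4,-2,5.9,29.6,-21.6,1],[55.3,54.4,-2,5.9,29.6,-21.6,1],[55.3,54.4,-2,5.9,29.6,-21.6,1],[55.3,54.4,-2,5.9,29.6,-21.6,1],[55.3,54.4,-2,5.9,29.6,-21.6,1],[55.3,54.4,-2,5.9,29.6,-21.6,1],[55.3,54.4,-2,5.9,29.6,-21.6,1],[55.3,54.4,-2,5.9,29.6,-21.6,1],[55.3,54.4,-2,5.9,29.6,-21.6,1]]
  ]
}}

```text
clock: 1.82
tool_pos: [0.5698, -0.0263, 0.2468]
orientation: [-179.9, -30.0, 6.2]
force: [1.5, -0.2, 0.4]
opening: 0.0877
gripper_force: 0.0
```

```bash
python3 - <<'E'
from h import *
from plant import *
import pickle
s=snapshot("wrist"); pickle.dump(s,open("w1.pkl","wb")); cv2.imwrite("pics/w1.png",s["frame"][:,:,::-1])
o=get_obs(); print(o["joint_pos"].round(1),"base proj",fproj(s,base),"foot",fproj(s,base-.096*n))
m=cv2.inRange(cv2.cvtColor(s["frame"],cv2.COLOR_RGB2HSV),(100,150,40),(130,255,255)); k=cv2.connectedComponentsWithStats(m)
for i in range(1,k[0]):
    if k[2][i][4]>200: print(k[2][i],k[3][i])
rel(base-.028*n,Rg)
E
```

```text
[ 21.6  -7.  -42.3  16.9 -26.7  61.3] base proj [310.34267671 207.85490402] foot [311.43660599 185.90675623]
[ 215    0   52   26 1052] [239.76425856  11.03422053]
[ 283  179   58   57 2518] [311.42017474 207.20135028]
shift cm [-0.97 -0.23 15.34] rot [ 0.   0.  -0.3]
```

View pics/w1.png

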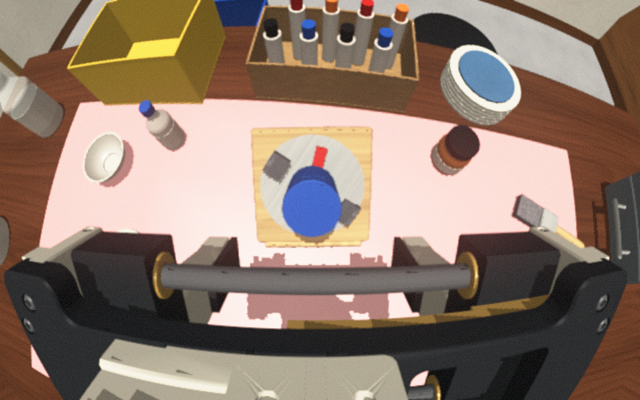

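The wrist view shows the blue top around (311,209), against my prediction of (310,208). The red tab is at (319,157) and the claws are at (276,165) and (348,212), so the pose is good. I descend along the peg next.

Call:
{"op": "play_rows", "data": {
  "commands": [
    [[-0.97,-0.23,2,0,0,-0.3,1],[-0.97,-0.23,4,0,0,-0.3,1],[-0.97,-0.23,6,0,0,-0.3,1],[-0.97,-0.23,8,0,0,-0.3,1],[-0.97,-0.23,9.5,0,0,-0.3,1],[-0.97,-0.23,11,0,0,-0.3,1],[-0.97,-0.23,12,0,0,-0.3,1],[-0.97,-0.23,13,0,0,-0.3,1],[-0.97,-0.23,14,0,0,-0.3,1],[-0.97,-0.23,14.7,0,0,-0.3,1],[-0.97,-0.23,15.2,0,0,-0.3,1],[-0.97,-0.23,15.2,0,0,-0.3,1],[-0.97,-0.23,15.2,0,0,-0.3,1]]
  ]
}}

```text
clock: 2.95
tool_pos: [0.627, -0.0041, 0.116]
orientation: [-178.0, -27.8, 6.8]
force: [-0.4, -0.3, -0.4]
opening: 0.0878
gripper_force: 0.0
```

```bash
python3 - <<'E'
from h import *
from plant import *
import pickle
o=get_obs(); print(o["force"].round(1),o["tool_pos"])
rel(base-.028*n,Rg)
s=snapshot("wrist"); print("base proj",fproj(s,base))
m=cv2.inRange(cv2.cvtColor(s["frame"],cv2.COLOR_RGB2HSV),(100,150,40),(130,255,255)); 
m[300:]=0;m[:60]=0;k=cv2.connectedComponentsWithStats(m)
for i in range(1,k[0]):
    if k[2][i][4]>200: print(k[2][i],k[3][i])
cv2.imwrite("pics/w2.png",s["frame"][:,:,::-1])
E
```

```text
[-0.4 -0.3 -0.4] [ 0.62700758 -0.00410492  0.11599124]
shift cm [0.37 1.25 0.97] rot [-2.2  2.2  0.2]
base proj [335.753557   264.22155975]
[ 282  175  112   93 7306] [336.32384342 229.10799343]
[300 295  75   5 318] [338.15408805 297.14465409]
```

View pics/w2.png

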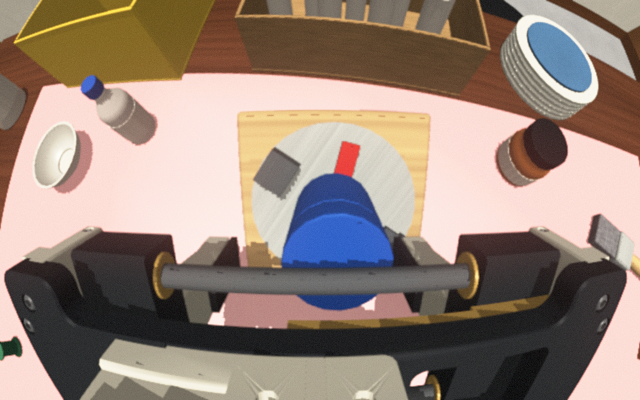

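The wrist view shows the cup's top centre at about (338,258), right of the finger centre, so the arm lagged 12 mm sideways and 2° in tilt. There is no contact. I'll correct that before going deeper.

Call:
{"op": "play_rows", "data": {
  "commands": [
    [[0.37,1.25,0,-2.2,2.2,0.2,1],[0.37,1.25,0,-2.2,2.2,0.2,1],[0.37,1.25,0,-2.2,2.2,0.2,1],[0.37,1.25,0,-2.2,2.2,0.2,1],[0.37,1.25,0,-2.2,2.2,0.2,1]]
  ]
}}

```text
clock: 3.42
tool_pos: [0.6276, -0.0145, 0.1238]
orientation: [-178.5, -28.2, 6.4]
force: [0.3, 0.4, -0.4]
opening: 0.0877
gripper_force: 0.0
```

```bash
python3 - <<'E'
from h import *
from plant import *
o=get_obs(); print(o["force"].round(1),o["tool_pos"],o["joint_pos"].round(1),o["qvel"].round(1))
rel(base-.028*n,Rg)
E
```

```text
[ 0.3  0.4 -0.4] [ 0.62764675 -0.01454289  0.12382553] [ 14.7   8.5 -49.9  34.9  -4.3  47.8] [ 0.   0.3  0.1 -0.   0.  -0.1]
shift cm [0.05 0.21 1.73] rot [-1.4  1.8 -0.2]
```

The wrist is close to its singularity: J5 is -4.3° and J4 is 35°. If I tilt the tool slightly off the peg axis, with yaw 4.5° and tilt about 27.5°, the wrist stays clear. That is within the slack between cup and peg. First I reorient at this height.

```bash
cat >> h.py <<'E'
Rg2=rot([0,-27.5,4.5])@np.diag([1,-1,-1])
def st():
    from plant import get_obs
    o=get_obs(); Rc=rot(o["orientation"]); print("tcp",o["tool_pos"].round(4),"rpy",o["orientation"].round(1),"J",o["joint_pos"].round(1),"F",o["force"].round(1),"Mtool",(Rc.T@o["moment"]).round(2),"Ft",(Rc.T@o["force"]).round(1),"open",round(o["opening"],4),"g",round(o["gripper_force"],1),"t",o["clock"])
    q=o["tool_pos"]-base; print("axial mm",round(q@n*1000,1),"lateral (face x,y)",(Rf.T@q)[:2].round(4))
E
python3 -c "
from h import *
rel(base-.006*n,Rg2)"
```

```text
shift cm [-0.02  0.15 -0.47] rot [-2.4 -0.7  1.6]
```

Call:
{"op": "play_rows", "data": {
  "commands": [
    [[0,0.15,-0.5,-2.4,-0.7,1.6,1],[0,0.15,-0.5,-2.4,-0.7,1.6,1],[0,0.15,-0.5,-2.4,-0.7,1.6,1],[0,0.15,-0.5,-2.4,-0.7,1.6,1],[0,0.15,-0.5,-2.4,-0.7,1.6,1],[0,0.15,-0.5,-2.4,-0.7,1.6,1]]
  ]
}}

```text
clock: 3.92
tool_pos: [0.626, -0.0171, 0.1298]
orientation: [-180.0, -27.3, 4.5]
force: [-0.3, 0.3, 0.7]
opening: 0.0876
gripper_force: 0.0
```

```bash
python3 -c "
from h import *
st(); rel(base-.022*n,Rg2)"
```

```text
tcp [ 0.626  -0.0171  0.1298] rpy [-180.   -27.3    4.5] J [  8.    7.4 -54.4  60.8  -1.8  26.1] F [-0.3  0.3  0.7] Mtool [-0.06 -1.48  0.01] Ft [ 0.1 -0.3 -0.8] open 0.0876 g 0.0 t 3.9167
axial mm -4.5 lateral (face x,y) [ 0.0013 -0.0007]
shift cm [-0.05 -0.1   1.75] rot [-0.   0.2  0. ]
```

```bash
cat > kin.py <<'E'
from h import *
from scipy.optimize import least_squares
D=[([90.876,20.592,.634,-.022,-70.136,-16.507],[.18175,.64955,.2256],[179.9,0,-15.64]),
([21.6,-7,-42.3,16.9,-26.7,61.3],[.5698,-.0263,.2468],[-179.9,-30,6.2]),
([14.7,8.5,-49.9,34.9,-4.3,47.8],[.62765,-.01454,.12383],[-178.5,-28.2,6.4]),
([8.0,7.4,-54.4,60.8,-1.8,26.1],[.626,-.0171,.1298],[180,-27.3,4.5])]
r=lambda a,x:R.from_rotvec(np.radians(a)*np.array(x,float)).as_matrix()
X,Y,Z=np.eye(3)
def fk(q,v,s4,s6):
    h,a1,a2,cx,cz,yt,by,bz,L,ez,ey=v
    A=r(q[0],Z); B=A@r(q[1],Y); C=B@r(-q[2],Y); E=C@r(s4*q[3],X); F=E@r(-q[4],Y); G=F@r(s6*q[5],X)
    p=A@[a1,yt,h]+B@[0,0,a2]+C@[cx,0,cz]+E@[0,by,bz]+F@[L,ey,ez]
    return p,G
if __name__=="__main__":
    for s4 in(1,-1):
        for s6 in (1,-1):
            Ms=[fk(q,np.zeros(11),s4,s6)[1].T@rot(o) for q,p,o in D]
            print(s4,s6,[round(np.degrees(R.from_matrix(Ms[0].T@m).magnitude()),2) for m in Ms])
E
python3 kin.py
```

```text
1 1 [np.float64(0.0), np.float64(173.94), np.float64(161.68), np.float64(153.2)]
1 -1 [np.float64(0.0), np.float64(33.92), np.float64(69.88), np.float64(121.62)]
-1 1 [np.float64(0.0), np.float64(155.7), np.float64(128.67), np.float64(85.22)]
-1 -1 [np.float64(0.0), np.float64(0.16), np.float64(0.1), np.float64(0.07)]
```

The orientation chain fits with s4 = s6 = -1. Next I fit the link lengths and look for a reachable grasp pose.

```bash
cat >> kin.py <<'E'
M0=fk(D[0][0],np.zeros(11),-1,-1)[1].T@rot(D[0][2])
v0=np.array([.4,0,.4,.4,0,-.1,-.05,0,.3,0,0])
def res(v): return np.concatenate([(fk(q,v,-1,-1)[0]-p)*1000 for q,p,o in D]+[(v-v0)*.5])
sol=least_squares(res,v0); V=sol.x
lo=np.array([-176.03,-82.01,-58.28,-173.87,-174.79,-173.66]);hi=np.array([176.03,121.73,71.71,95.51,-.11,173.66])
def ik(p,Rt,q0,free=False):
    def f(q):
        P,G=fk(q,V,-1,-1); G=G@M0
        return np.concatenate([(P-p)*1000,R.from_matrix(Rt.T@G).as_rotvec()*180/np.pi*np.array([1,1,1])*2])
    s=least_squares(f,np.clip(q0,lo+1e-3,hi-1e-3),bounds=(lo,hi)); return s.x,np.abs(s.fun).max()
E
python3 - <<'E'
from kin import *
print(V.round(4),np.abs(res(V)[:12]).max())
for dep in (30,28,26,24,22):
  for yaw in (0,6.5,12):
    for dz in (-.022,):
        Rt=rot([0,-dep,yaw])@np.diag([1,-1,-1]); out=[]
        for q0 in ([14,8,-50,35,-4,48],[8,7,-54,61,-2,26],[5,7,-54,90,-5,10],[15,8,-50,0,-5,60],[0,7,-50,-140,-5,-130]):
            q,e=ik(base+dz*n,Rt,q0); out.append((round(e,1),*q.round(0)))
        print(dep,yaw,min(out,key=lambda x:x[0]))
E
```

```text
[ 2.059e-01 -6.000e-03  6.066e-01  4.672e-01 -8.000e-04 -8.000e-04
 -1.205e-01 -4.000e-04  3.875e-01  1.200e-03 -7.050e-02] 0.3938413395086493
30 0 (np.float64(8.4), np.float64(6.0), np.float64(10.0), np.float64(-54.0), np.float64(68.0), np.float64(-2.0), np.float64(17.0))
30 6.5 (np.float64(3.8), np.float64(14.0), np.float64(10.0), np.float64(-50.0), np.float64(36.0), np.float64(-2.0), np.float64(48.0))
30 12 (np.float64(0.9), np.float64(15.0), np.float64(10.0), np.float64(-48.0), np.float64(27.0), np.float64(-2.0), np.float64(61.0))
28 0 (np.float64(4.8), np.float64(3.0), np.float64(10.0), np.float64(-55.0), np.float64(76.0), np.float64(-1.0), np.float64(11.0))
28 6.5 (np.float64(1.9), np.float64(12.0), np.float64(10.0), np.float64(-51.0), np.float64(45.0), np.float64(-3.0), np.float64(40.0))
28 12 (np.float64(0.0), np.float64(17.0), np.float64(10.0), np.float64(-44.0), np.float64(16.0), np.float64(-8.0), np.float64(70.0))
26 0 (np.float64(1.0), np.float64(2.0), np.float64(10.0), np.float64(-55.0), np.float64(81.0), np.float64(-1.0), np.float64(7.0))
26 6.5 (np.float64(0.0), np.flo
[... 338 characters left out ...]
oat64(-11.0), np.float64(38.0))
24 6.5 (np.float64(0.0), np.float64(18.0), np.float64(11.0), np.float64(-42.0), np.float64(19.0), np.float64(-15.0), np.float64(61.0))
24 12 (np.float64(0.0), np.float64(17.0), np.float64(11.0), np.float64(-37.0), np.float64(7.0), np.float64(-18.0), np.float64(78.0))
22 0 (np.float64(0.0), np.float64(19.0), np.float64(11.0), np.float64(-42.0), np.float64(24.0), np.float64(-17.0), np.float64(49.0))
22 6.5 (np.float64(0.0), np.float64(19.0), np.float64(12.0), np.float64(-38.0), np.float64(14.0), np.float64(-19.0), np.float64(66.0))
22 12 (np.float64(0.0), np.float64(17.0), np.float64(12.0), np.float64(-34.0), np.float64(5.0), np.float64(-22.0), np.float64(80.0))
```

```bash
python3 - <<'E'
from kin import *
rng=np.random.default_rng(0)
seen=set()
for i in range(150):
    q0=lo+rng.random(6)*(hi-lo); q0[0]=rng.uniform(-60,60);q0[1]=rng.uniform(-30,50)
    q,e=ik(base-.022*n,Rg,q0)
    if e<.3 and tuple(q.round(-1)) not in seen: seen.add(tuple(q.round(-1))); print(q.round(1),round(e,2))
print("tilts")
for dep,yaw in ((28,9),(28,10),(27.5,8),(27,6.5),(29,11),(28.5,10)):
    Rt=rot([0,-dep,yaw])@np.diag([1,-1,-1]); c=np.degrees(np.arccos(-Rt[:,2]@n)); q=[16,8,-48,33,-8,49]
    for dz in (.05,.02,0,-.022): q,e=ik(base+dz*n,Rt,q); print(dep,yaw,round(c,1),dz,q.round(1),round(e,2))
E
```

```text
tilts
28 9 2.3 0.05 [ 19.4   1.6 -43.5  15.9 -18.   65.6] 0.0
28 9 2.3 0.02 [ 18.3   5.  -45.2  20.  -12.8  62.2] 0.0
28 9 2.3 0 [ 16.9   7.3 -47.2  26.   -8.5  57.3] 0.0
28 9 2.3 -0.022 [ 13.1   9.8 -50.5  39.3  -2.5  47.1] 0.62
28 10 2.6 0.05 [ 19.2   1.7 -42.6  13.7 -18.6  68.8] 0.0
28 10 2.6 0.02 [ 18.3   5.1 -44.   16.8 -13.6  66.3] 0.0
28 10 2.6 0 [ 17.5   7.5 -45.5  20.8  -9.9  62.9] 0.0
28 10 2.6 -0.022 [ 13.4   9.9 -50.2  37.4  -2.5  49.6] 0.15
27.5 8 2.6 0.05 [ 19.6   1.7 -43.5  17.  -18.6  63.5] 0.0
27.5 8 2.6 0.02 [ 18.5   5.1 -45.3  21.3 -13.4  60. ] 0.0
27.5 8 2.6 0 [ 17.    7.4 -47.3  27.2  -9.1  55.1] 0.0
27.5 8 2.6 -0.022 [ 12.4   9.8 -51.2  43.4  -2.6  42.8] 0.57
27 6.5 3.0 0.05 [ 19.9   1.8 -43.8  18.9 -19.   60.1] 0.0
27 6.5 3.0 0.02 [ 18.6   5.2 -45.7  23.6 -13.7  56.2] 0.0
27 6.5 3.0 0 [ 16.9   7.4 -47.8  30.2  -9.4  50.9] 0.0
27 6.5 3.0 -0.022 [ 11.2   9.8 -52.   49.1  -2.5  36.8] 0.65
29 11 2.4 0.05 [ 18.9   1.4 -43.1  13.2 -17.1  70.4] 0.0
29 11 2.4 0.02 [ 18.    4.9 -44.7  16.6 -12.   67.6] 0.0
29 11 2.4 0 [ 17.    7.3 -46.5  21.5  -7.9  63.4] 0.0
29 11 2.4 -0.022 [ 14.3   9.9 -49.3  31.9  -2.4  55.3] 0.6
28.5 10 2.3 0.05 [ 19.2   1.5 -43.3  14.7 -17.5  67.9] 0.0
28.5 10 2.3 0.02 [ 18.2   5.  -45.   18.5 -12.3  64.7] 0.0
28.5 10 2.3 0 [ 16.9   7.3 -47.   24.1  -8.1  60. ] 0.0
28.5 10 2.3 -0.022 [ 13.7   9.9 -49.9  35.5  -2.5  51.3] 0.65
```

I choose tool pitch -27.5° and yaw 10.5°, about 3° off the peg. I back up a little, reorient, then descend.

```bash
cat >> h.py <<'E'
Rg3=rot([0,-27.5,10.5])@np.diag([1,-1,-1])
E
python3 - <<'E'
from kin import *
print(ik(base-.020*n,Rg3,[16,8,-48,33,-8,49]),np.degrees(np.arccos(-Rg3[:,2]@n)))
rel(base+.02*n,Rg3); rel(base-.02*n,Rg3)
E
```

```text
(array([ 16.81502666,   9.96376051, -45.24722255,  21.46080752,
        -7.9705682 ,  63.12344601]), np.float64(5.488889411078325e-13)) 3.1534119868593335
shift cm [-0.25 -0.03 -2.44] rot [ 2.7  0.2 -5.3]
shift cm [-0.06 -0.09  1.55] rot [ 2.7  0.2 -5.3]
```

Call:
{"op": "play_rows", "data": {
  "commands": [
    [[-0.1,0,-1,0,0,0,1],[-0.25,0,-2.4,1,0.2,-2,1],[-0.25,0,-2.4,2.7,0.2,-5.3,1],[-0.25,0,-2.4,2.7,0.2,-5.3,1],[-0.25,0,-2.4,2.7,0.2,-5.3,1],[-0.25,0,-2.4,2.7,0.2,-5.3,1],[-0.2,0,-1.6,2.7,0.2,-5.3,1],[-0.15,0,-0.8,2.7,0.2,-5.3,1],[-0.1,0,0,2.7,0.2,-5.3,1],[-0.1,0,0.6,2.7,0.2,-5.3,1],[-0.1,-0.1,1.2,2.7,0.2,-5.3,1],[-0.1,-0.1,1.5,2.7,0.2,-5.3,1],[-0.1,-0.1,1.5,2.7,0.2,-5.3,1],[-0.1,-0.1,1.5,2.7,0.2,-5.3,1]]
  ]
}}

```text
clock: 5.08
tool_pos: [0.6313, -0.0158, 0.1151]
orientation: [180.0, -27.4, 10.5]
force: [-0.6, 0.7, 0.1]
opening: 0.0875
gripper_force: 0.0
```

```bash
python3 -c "
from h import *
st(); rel(base-.020*n,Rg3)"
```

```text
tcp [ 0.6313 -0.0158  0.1151] rpy [180.  -27.4  10.5] J [ 16.8  10.  -45.3  21.6  -8.   63. ] F [-0.6  0.7  0.1] Mtool [-0.06 -1.53  0.06] Ft [-0.4 -0.8 -0.3] open 0.0875 g 0.0 t 5.0833
axial mm -19.9 lateral (face x,y) [-0.0013 -0.    ]
shift cm [0.13 0.01 0.  ] rot [0.  0.1 0. ]
```

The pose is right, so I close the gripper.

Call:
{"op": "play_rows", "data": {
  "commands": [
    [[0.1,0,0,0,0,0,0.8],[0.1,0,0,0,0,0,0.6],[0.1,0,0,0,0,0,0.5],[0.1,0,0,0,0,0,0.4],[0.1,0,0,0,0,0,0.3],[0.1,0,0,0,0,0,0.3],[0.1,0,0,0,0,0,0.3],[0.1,0,0,0,0,0,0.3]]
  ]
}}

```text
clock: 5.75
tool_pos: [0.6327, -0.015, 0.1167]
orientation: [180.0, -27.6, 10.5]
force: [-1.9, -1.4, 2.7]
opening: 0.0575
gripper_force: 30.0
```

```bash
python3 -c "
from h import *
st()"
```

```text
tcp [ 0.6327 -0.015   0.1167] rpy [180.  -27.6  10.5] J [ 16.9   9.9 -45.   21.2  -8.2  63.4] F [-1.9 -1.4  2.7] Mtool [ 0.06 -1.62 -0.01] Ft [-0.7  1.  -3.4] open 0.0575 g 30.0 t 5.75
axial mm -19.2 lateral (face x,y) [0.0008 0.0006]
```

The grip is good: 57.5 mm against the 58 mm cup, at 30 N. I turn it 90° clockwise.

Call:
{"op": "play_rows", "data": {
  "commands": [
    [[0,0,0,0,0,5,0.3],[0,0,0,0,0,10,0.3],[0,0,0,0,0,15,0.3],[0,0,0,0,0,20,0.3],[0,0,0,0,0,25,0.3],[0,0,0,0,0,30,0.3],[0,0,0,0,0,35,0.3],[0,0,0,0,0,40,0.3],[0,0,0,0,0,45,0.3],[0,0,0,0,0,50,0.3],[0,0,0,0,0,55,0.3],[0,0,0,0,0,60,0.3],[0,0,0,0,0,65,0.3],[0,0,0,0,0,70,0.3],[0,0,0,0,0,75,0.3],[0,0,0,0,0,80,0.3],[0,0,0,0,0,85,0.3],[0,0,0,0,0,90,0.3],[0,0,0,0,0,90,0.3]]
  ]
}}

```text
clock: 7.33
tool_pos: [0.633, -0.0155, 0.118]
orientation: [-152.3, 0.1, -79.8]
force: [-6.8, -3.3, 13.4]
opening: 0.0572
gripper_force: 29.9
```

```bash
python3 - <<'E'
from h import *
from plant import *
st()
s=snapshot("scene"); t=snapshot("top")
a=s["frame"][158:263,230:350]; b=t["frame"][128:200,290:360]
cv2.imwrite("pics/c2.png",np.hstack([cv2.resize(a,(432,378),interpolation=3),cv2.resize(b,(367,378),interpolation=3)])[:,:,::-1])
E
```

```text
tcp [ 0.633  -0.0155  0.118 ] rpy [-1.523e+02  1.000e-01 -7.980e+01] J [ 16.9   9.8 -44.9  21.2  -8.3 -26.9] F [-6.8 -3.3 13.4] Mtool [-1.61  0.59  0.12] Ft [  2.    0.2 -15.3] open 0.0572 g 29.9 t 7.3333
axial mm -18.3 lateral (face x,y) [0.0017 0.0001]
```

View pics/c2.png

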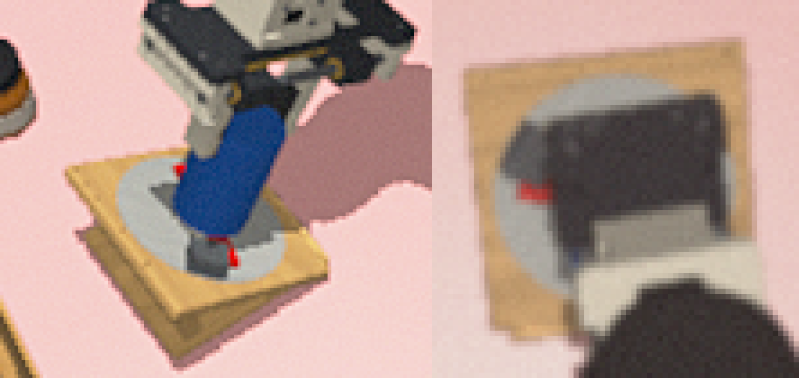

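The top crop shows the red tab at about (535,190), right beside the claw at (520,150) and on its counter-clockwise side, so about 20° remain. I go on in small steps and watch the moment.

Call:
{"op": "play_rows", "data": {
  "commands": [
    [[0,0,-0.03,0,0,3,0.3],[0,0,-0.05,0,0,6,0.3],[0,0,-0.05,0,0,9,0.3],[0,0,-0.05,0,0,12,0.3],[0,0,-0.05,0,0,12,0.3]]
  ]
}}

```text
clock: 7.85
tool_pos: [0.6326, -0.0155, 0.118]
orientation: [-152.9, 5.6, -90.3]
force: [-6.5, -3.4, 9.7]
opening: 0.0575
gripper_force: 29.9
```

```bash
python3 -c "
from h import *
st()"
```

```text
tcp [ 0.6326 -0.0155  0.118 ] rpy [-152.9    5.6  -90.3] J [ 16.9   9.8 -44.9  21.   -8.4 -38.6] F [-6.5 -3.4  9.7] Mtool [-1.37  1.03 -0.  ] Ft [  2.5   1.2 -11.9] open 0.0575 g 29.9 t 7.85
axial mm -18.0 lateral (face x,y) [0.0013 0.0001]
```

Call:
{"op": "play_rows", "data": {
  "commands": [
    [[0,0,0,0,0,2,0.3],[0,0,0,0,0,4,0.3],[0,0,0,0,0,6,0.3],[0,0,0,0,0,6,0.3]]
  ]
}}

```text
clock: 8.18
tool_pos: [0.6325, -0.0156, 0.1181]
orientation: [-153.6, 8.3, -95.7]
force: [-5.7, -2.8, 9.9]
opening: 0.0575
gripper_force: 29.9
```

```bash
python3 - <<'E'
from h import *
from plant import *
st()
s=snapshot("scene"); t=snapshot("top")
a=s["frame"][158:263,230:350]; b=t["frame"][128:200,290:360]
cv2.imwrite("pics/c3.png",np.hstack([cv2.resize(a,(432,378),interpolation=3),cv2.resize(b,(367,378),interpolation=3)])[:,:,::-1])
for f in (a,b):
    h=cv2.cvtColor(f,cv2.COLOR_RGB2HSV); m=cv2.inRange(h,(0,150,120),(6,255,255))|cv2.inRange(h,(174,150,120),(180,255,255)); k=cv2.connectedComponentsWithStats(m)
    print([(k[2][i].tolist(),k[3][i].round(1)) for i in range(1,k[0])])
E
```

```text
tcp [ 0.6325 -0.0156  0.1181] rpy [-153.6    8.3  -95.7] J [ 16.9   9.8 -44.9  21.   -8.4 -44.6] F [-5.7 -2.8  9.9] Mtool [-1.34  1.2  -0.08] Ft [  1.9   0.2 -11.6] open 0.0575 g 29.9 t 8.1833
axial mm -18.0 lateral (face x,y) [0.0013 0.0001]
[([56, 65, 2, 2, 2], array([56.5, 65.5]))]
[([22, 32, 4, 3, 10], array([23.8, 33. ]))]
```

Call:
{"op": "play_rows", "data": {
  "commands": [
    [[0,0,0,0,0,2,0.3],[0,0,0,0,0,4,0.3],[0,0,0,0,0,6,0.3],[0,0,0,0,0,6,0.3]]
  ]
}}

```text
clock: 8.62
tool_pos: [0.6325, -0.0156, 0.1181]
orientation: [-154.5, 10.9, -101.1]
force: [-7.4, -3.1, 10.9]
opening: 0.0573
gripper_force: 30.0
```

```bash
cat > look.py <<'E'
from h import *
from plant import *
st()
s=snapshot("scene"); t=snapshot("top")
a=s["frame"][158:263,230:350]; b=t["frame"][128:200,290:360]
import sys
cv2.imwrite("pics/%s.png"%sys.argv[1],np.hstack([cv2.resize(a,(432,378),interpolation=3),cv2.resize(b,(367,378),interpolation=3)])[:,:,::-1])
for f in (a,b):
    h=cv2.cvtColor(f,cv2.COLOR_RGB2HSV); m=cv2.inRange(h,(0,130,80),(8,255,255))|cv2.inRange(h,(172,130,80),(180,255,255)); k=cv2.connectedComponentsWithStats(m)
    print([(k[2][i].tolist(),k[3][i].round(1)) for i in range(1,k[0])])
E
python3 look.py c4
```

```text
tcp [ 0.6325 -0.0156  0.1181] rpy [-154.5   10.9 -101.1] J [ 16.9   9.8 -44.9  21.   -8.4 -50.6] F [-7.4 -3.1 10.9] Mtool [-1.16  1.45 -0.12] Ft [  2.3   1.  -13.3] open 0.0573 g 30.0 t 8.6167
axial mm -17.9 lateral (face x,y) [0.0013 0.0001]
[([4, 37, 1, 1, 1], array([ 4., 37.])), ([0, 38, 1, 1, 1], array([ 0., 38.])), ([55, 65, 4, 2, 4], array([56.5, 65.5]))]
[([23, 31, 4, 4, 12], array([24.5, 32.3]))]
```

Call:
{"op": "play_rows", "data": {
  "commands": [
    [[0,0,0,0,0,2,0.3],[0,0,0,0,0,4,0.3],[0,0,0,0,0,6,0.3],[0,0,0,0,0,6,0.3]]
  ]
}}

```text
clock: 9.05
tool_pos: [0.6326, -0.0156, 0.1182]
orientation: [-155.6, 13.4, -106.7]
force: [-6.8, -3.8, 10.9]
opening: 0.0574
gripper_force: 30.0
```

```bash
python3 look.py c5
```

```text
tcp [ 0.6326 -0.0156  0.1182] rpy [-155.6   13.4 -106.7] J [ 16.9   9.8 -44.9  21.   -8.4 -56.6] F [-6.8 -3.8 10.9] Mtool [-0.94  1.66 -0.07] Ft [  2.9  -0.  -13. ] open 0.0574 g 30.0 t 9.05
axial mm -17.9 lateral (face x,y) [0.0014 0.    ]
[([4, 37, 1, 1, 1], array([ 4., 37.])), ([55, 65, 4, 2, 4], array([56.5, 65.5]))]
[([23, 31, 4, 4, 10], array([24.4, 32.3]))]
```

View pics/c5.png

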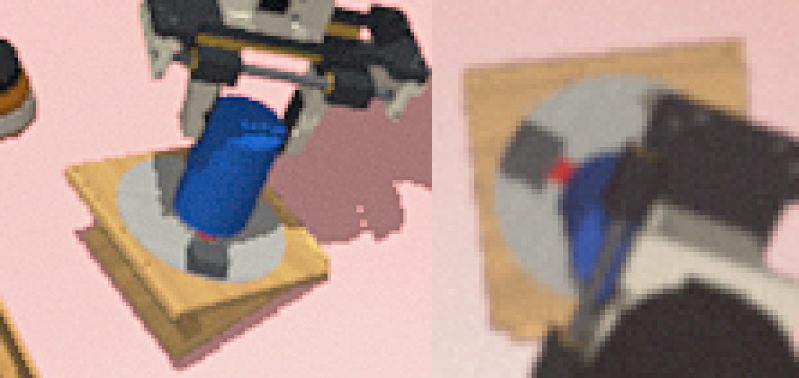

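The red tab now sits squarely under the claw at (560,170). It didn't move over the last 6° step, so it has stopped, with little scrub. Now I draw along the peg.

```bash
python3 -c "
from h import *
from plant import *
print(rot(get_obs()['orientation']).T@n*10)"
```

```text
[-0.09390933  0.52189278 -9.98593055]
```

Call:
{"op": "play_rows", "data": {
  "commands": [
    [[0,0.01,-0.2,0,0,0,0.3],[0,0.02,-0.4,0,0,0,0.3],[-0.01,0.03,-0.6,0,0,0,0.3],[-0.01,0.04,-0.8,0,0,0,0.3],[-0.01,0.05,-1,0,0,0,0.3]]
  ]
}}

```text
clock: 9.57
tool_pos: [0.6267, -0.0163, 0.1242]
orientation: [-155.8, 13.3, -106.7]
force: [8.0, -4.9, -9.9]
opening: 0.0578
gripper_force: 29.8
```

```bash
python3 look.py c6
```

```text
tcp [ 0.6267 -0.0163  0.1242] rpy [-155.8   13.3 -106.7] J [ 17.5   8.9 -43.9  18.  -10.5 -54. ] F [ 8.  -4.9 -9.9] Mtool [ 0.77  2.42 -0.  ] Ft [ 4.6 -4.6 12. ] open 0.0578 g 29.8 t 9.5667
axial mm -9.7 lateral (face x,y) [-0.0008  0.0001]
[([4, 37, 1, 1, 1], array([ 4., 37.])), ([55, 63, 6, 4, 15], array([57.7, 64.8]))]
[([22, 31, 6, 5, 19], array([24.7, 32.9]))]
```

The pull is 12 N, within the range for a held inner cup, and the tabs are still under the claws. I continue.

Call:
{"op": "play_rows", "data": {
  "commands": [
    [[0,0.01,-0.2,0,0,0,0.3],[0,0.02,-0.4,0,0,0,0.3],[0,0.03,-0.6,0,0,0,0.3],[-0.01,0.04,-0.8,0,0,0,0.3],[-0.01,0.05,-1,0,0,0,0.3],[-0.01,0.07,-1.3,0,0,0,0.3],[-0.01,0.08,-1.6,0,0,0,0.3],[-0.02,0.1,-2,0,0,0,0.3]]
  ]
}}

```text
clock: 10.33
tool_pos: [0.6172, -0.0169, 0.1431]
orientation: [-155.7, 13.3, -106.6]
force: [-0.5, -0.1, -2.0]
opening: 0.0573
gripper_force: 29.9
```

```bash
python3 look.py c7; python3 -c "
from h import *
rel(base+.066*n,rot(__import__('plant').get_obs()['orientation']))"
```

```text
tcp [ 0.6172 -0.0169  0.1431] rpy [-155.7   13.3 -106.6] J [ 18.2   6.4 -42.7  14.8 -14.1 -51.2] F [-0.5 -0.1 -2. ] Mtool [-1.6   0.92  0.02] Ft [0.7 1.2 1.5] open 0.0573 g 29.9 t 10.3333
axial mm 11.4 lateral (face x,y) [0.0005 0.0005]
[([4, 37, 1, 1, 1], array([ 4., 37.])), ([55, 64, 5, 3, 10], array([57. , 65.1]))]
[([22, 31, 7, 5, 24], array([25.2, 33. ]))]
shift cm [ 0.05  0.35 -5.41] rot [0. 0. 0.]
```

The paint has let go, and only the cup's weight of 2 N is left. I draw another 6.4 cm along the peg.

Call:
{"op": "play_rows", "data": {
  "commands": [
    [[0,0.02,-0.4,0,0,0,0.3],[0.01,0.05,-0.8,0,0,0,0.3],[0.01,0.07,-1.2,0,0,0,0.3],[0.01,0.1,-1.6,0,0,0,0.3],[0.02,0.13,-2,0,0,0,0.3],[0.02,0.15,-2.4,0,0,0,0.3],[0.02,0.18,-2.8,0,0,0,0.3],[0.03,0.2,-3.2,0,0,0,0.3],[0.03,0.23,-3.6,0,0,0,0.3],[0.03,0.26,-4,0,0,0,0.3],[0.04,0.28,-4.4,0,0,0,0.3],[0.04,0.31,-4.8,0,0,0,0.3],[0.04,0.34,-5.2,0,0,0,0.3],[0.05,0.37,-5.6,0,0,0,0.3],[0.05,0.4,-6,0,0,0,0.3],[0.05,0.42,-6.4,0,0,0,0.3],[0.05,0.42,-6.4,0,0,0,0.3]]
  ]
}}

```text
clock: 11.85
tool_pos: [0.5847, -0.0212, 0.1988]
orientation: [-155.6, 13.4, -106.6]
force: [0.2, 0.4, -2.1]
opening: 0.0574
gripper_force: 29.9
```

```bash
python3 look.py c8
```

```text
tcp [ 0.5847 -0.0212  0.1988] rpy [-155.6   13.4 -106.6] J [ 19.6  -1.  -40.2  10.5 -23.8 -47.7] F [ 0.2  0.4 -2.1] Mtool [-1.59  0.84  0.05] Ft [0.  0.9 2. ] open 0.0574 g 29.9 t 11.85
axial mm 76.0 lateral (face x,y) [-0. -0.]
[([4, 37, 1, 1, 1], array([ 4., 37.])), ([55, 64, 5, 3, 11], array([57., 65.]))]
[([22, 31, 7, 5, 24], array([25.2, 33. ]))]
```

View pics/c8.png

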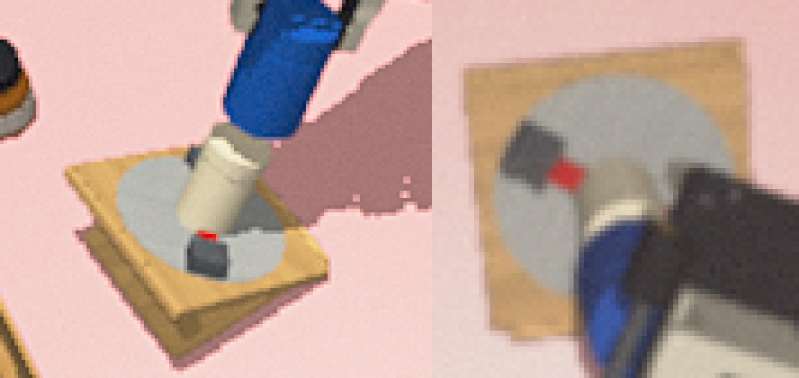

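Inner cup is seated with its tab under the claw at (567,175), and the blue cup is fully clear of it. I compute the carry next.

```bash
cat > place.py <<'E'
from kin import *
from plant import get_obs
mat=np.array([.4708,-.2728,0])
c=np.array([-.0094,.0522,-.9986]) # cup axis in tool frame
def Rp():
    o=get_obs(); Rc=rot(o["orientation"]); a=Rc@c; v=np.cross(a,Z); s=np.linalg.norm(v)
    return R.from_rotvec(v/max(s,1e-9)*np.arctan2(s,a[2])).as_matrix()@Rc
E
python3 - <<'E'
from place import *
o=get_obs(); Rt=Rp(); h=mat+[0,0,.17]-.0*c
q=o["joint_pos"]
for p in (o["tool_pos"]+.05*n,): print(ik(p,rot(o["orientation"]),q)); rel(p,rot(o["orientation"]))
for z in (.22,.12,.075): q,e=ik(mat+[0,0,z],Rt,q); print(z,q.round(1),round(e,2))
rel(mat+[0,0,.22],Rt)
E
```

```text
(array([ 20.81627695,  -6.38825667, -38.64655776,   9.29982917,
       -30.90735193, -47.13755296]), np.float64(3.3306690738754696e-13))
shift cm [-0.05  0.27 -4.99] rot [0. 0. 0.]
0.22 [-10.2  10.6 -13.5  -1.1 -68.8  -9.3] 0.0
0.12 [-10.2  15.7 -20.9  -1.2 -56.3  -9. ] 0.0
0.075 [-10.2  18.7 -23.6  -1.3 -50.6  -8.9] 0.0
shift cm [26.13 -0.07 -9.24] rot [-26.8  13.3   0.9]
```

Call:
{"op": "play_rows", "data": {
  "commands": [
    [[0,0.07,-1.2,0,0,0,0.3],[0,0.14,-2.6,0,0,0,0.3],[0,0.2,-4,0,0,0,0.3],[1,0.25,-5.2,-1,0.5,0,0.3],[3,0.2,-6,-3,1.5,0.1,0.3],[5.5,0.2,-6.5,-5.5,2.7,0.2,0.3],[8,0.2,-7,-8,4,0.3,0.3],[10.5,0.1,-7.5,-10.5,5.2,0.35,0.3],[13,0.1,-8,-13,6.5,0.4,0.3],[15.5,0.1,-8.4,-16,8,0.5,0.3],[18,0,-8.7,-19,9.5,0.6,0.3],[20.5,0,-9,-22,11,0.7,0.3],[22.5,-0.1,-9.2,-24,12,0.8,0.3],[24.3,-0.1,-9.2,-25.5,12.7,0.9,0.3],[25.5,-0.1,-9.2,-26.4,13.1,0.9,0.3],[26.1,-0.1,-9.2,-26.8,13.3,0.9,0.3],[26.1,-0.1,-9.2,-26.8,13.3,0.9,0.3],[26.1,-0.1,-9.2,-26.8,13.3,0.9,0.3]]
  ]
}}

```text
clock: 13.45
tool_pos: [0.4713, -0.2724, 0.2195]
orientation: [177.0, 0.6, -109.9]
force: [0.8, -0.4, -2.5]
opening: 0.0574
gripper_force: 29.9
```

```bash
python3 - <<'E'
from place import *
from plant import *
st(); rel(mat+[0,0,.085],Rp()); print(c@np.linalg.inv(rot(get_obs()["orientation"])).T if 0 else rot(get_obs()["orientation"])@c)
s=snapshot("scene"); h=cv2.cvtColor(s["frame"],cv2.COLOR_RGB2HSV); m=cv2.inRange(h,(100,150,40),(130,255,255)); k=cv2.connectedComponentsWithStats(m)
i=max(range(1,k[0]),key=lambda i:k[2][i][4]); print(k[2][i])
x,y=proj(s,mat+[0,0,.19]).astype(int); a=s["frame"][y-60:y+75,x-70:x+70]
cv2.imwrite("pics/c9.png",cv2.resize(a,None,fx=4,fy=4,interpolation=3)[:,:,::-1])
pts=np.argwhere(k[1]==i)[:,::-1].astype(np.float32)
# side silhouette: expected axis projection vs blob principal axis
print("axis px",proj(s,mat+[0,0,.15]),proj(s,mat+[0,0,.238]),"blob rect",cv2.minAreaRect(pts))
E
```

```text
tcp [ 0.4713 -0.2724  0.2195] rpy [ 177.     0.6 -109.9] J [-10.2  10.5 -13.7  -1.1 -68.7  -9.3] F [ 0.8 -0.4 -2.5] Mtool [ 0.26 -0.12  0.04] Ft [ 0.2 -1.   2.4] open 0.0574 g 29.9 t 13.45
axial mm 164.5 lateral (face x,y) [-0.1119 -0.2368]
shift cm [ 0.19 -0.67 13.44] rot [0. 0. 0.]
[ 2.08085329e-06 -5.59516360e-04  1.00000742e+00]
[292  74  23  37 660]
axis px [304.36888007 105.03472859] [303.16652383  80.36844926] blob rect ((304.6153564453125, 92.0769271850586), (36.08536911010742, 21.1805419921875), 78.69007110595703)
```

View pics/c9.png

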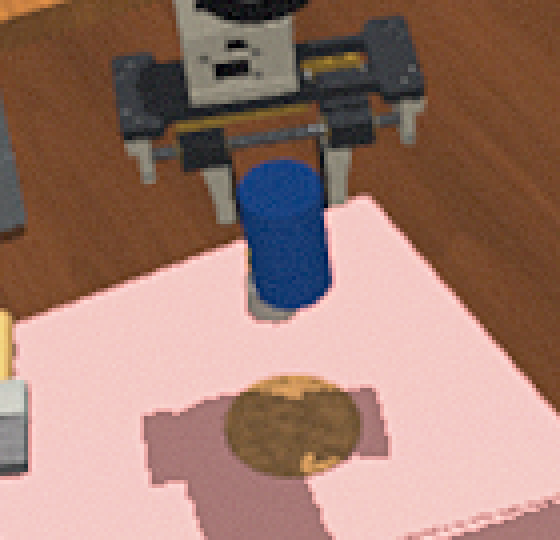

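The view shows the cup over the mat, with the cup's top at (281,185) and the mat at (293,427). Its sides lean about 3° more than a vertical would, to image left. That matches the tool's own tilt, so the cup lies along the tool axis. I stand the tool upright and descend.

```bash
sed -i 's/^c=.*/c=np.array([0,0,-1.])/' place.py; python3 -c "
from place import *
rel(mat+[0,0,.085],Rp())"
```

```text
shift cm [ 0.22 -0.67 13.47] rot [ 3.   0.6 -0. ]
```

Call:
{"op": "play_rows", "data": {
  "commands": [
    [[0,-0.1,1,1,0.2,0,0.3],[0,-0.2,2.5,2,0.4,0,0.3],[0.1,-0.3,4,3,0.6,0,0.3],[0.1,-0.3,5.5,3,0.6,0,0.3],[0.1,-0.4,7,3,0.6,0,0.3],[0.1,-0.4,8.3,3,0.6,0,0.3],[0.2,-0.5,9.5,3,0.6,0,0.3],[0.2,-0.6,10.6,3,0.6,0,0.3],[0.2,-0.6,11.6,3,0.6,0,0.3],[0.2,-0.65,12.4,3,0.6,0,0.3],[0.2,-0.65,13,3,0.6,0,0.3],[0.2,-0.65,13.4,3,0.6,0,0.3],[0.2,-0.65,13.4,3,0.6,0,0.3],[0.2,-0.65,13.4,3,0.6,0,0.3]]
  ]
}}

```text
clock: 14.67
tool_pos: [0.4707, -0.2732, 0.0857]
orientation: [180.0, -0.1, -109.9]
force: [-0.1, 0.5, -2.1]
opening: 0.0575
gripper_force: 29.9
```

```bash
cat > chk.py <<'E'
from place import *
from plant import *
st(); rel(mat+[0,0,.075],Rp())
z=get_obs()["tool_pos"][2]-.07
s=snapshot("scene"); h=cv2.cvtColor(s["frame"],cv2.COLOR_RGB2HSV); m=cv2.inRange(h,(100,150,40),(130,255,255)); k=cv2.connectedComponentsWithStats(m)
i=max(range(1,k[0]),key=lambda i:k[2][i][4]); pts=np.argwhere(k[1]==i)[:,::-1]
# predicted outline of an upright cup standing at z over the mat centre
t=np.linspace(0,2*np.pi,60); C=np.array([proj(s,mat+[.029*np.cos(a),.029*np.sin(a),zz]) for a in t for zz in (z,z+.088)])
print("seen",pts.min(0),pts.max(0),"pred",C.min(0).round(1),C.max(0).round(1))
E
python3 chk.py
```

```text
tcp [ 0.4707 -0.2732  0.0857] rpy [ 1.800e+02 -1.000e-01 -1.099e+02] J [ -9.5  16.1 -26.3   0.1 -47.5 -10.5] F [-0.1  0.5 -2.1] Mtool [ 0.04 -0.08  0.03] Ft [-0.4  0.2  2.1] open 0.0575 g 29.9 t 14.6667
axial mm 49.0 lateral (face x,y) [-0.1794 -0.2375]
shift cm [-0.04 -0.    1.07] rot [ 0.  -0.1 -0. ]
seen [295 111] [314 142] pred [295.3 110.1] [315.1 144.2]
```

Call:
{"op": "play_rows", "data": {
  "commands": [
    [[0,0,0.2,0,0,0,0.3],[0,0,0.4,0,0,0,0.3],[0,0,0.6,0,0,0,0.3],[0,0,0.75,0,0,0,0.3],[0,0,0.9,0,0,0,0.3],[0,0,0.9,0,0,0,0.3]]
  ]
}}

```text
clock: 15.22
tool_pos: [0.4702, -0.2731, 0.0761]
orientation: [179.9, -0.1, -109.9]
force: [0.2, -0.1, -1.9]
opening: 0.0577
gripper_force: 29.9
```

Call:
{"op": "play_rows", "data": {
  "commands": [
    [[0,0,0.1,0,0,0,0.3],[0,0,0.2,0,0,0,0.3],[0,0,0.2,0,0,0,0.3]]
  ]
}}

```text
clock: 15.47
tool_pos: [0.4705, -0.2732, 0.0744]
orientation: [180.0, -0.1, -109.9]
force: [0.4, 0.0, -1.4]
opening: 0.0577
gripper_force: 29.9
```

```bash
python3 chk.py
```

```text
tcp [ 0.4705 -0.2732  0.0744] rpy [ 1.800e+02 -1.000e-01 -1.099e+02] J [ -9.5  17.  -27.    0.1 -46.1 -10.5] F [ 0.4  0.  -1.4] Mtool [ 0.08 -0.16  0.01] Ft [-0.2 -0.4  1.4] open 0.0577 g 29.9 t 15.4667
axial mm 39.3 lateral (face x,y) [-0.1852 -0.2375]
shift cm [-0.05 -0.01 -0.06] rot [ 0.  -0.1  0. ]
seen [296 114] [314 144] pred [295.5 112.9] [315.2 146.6]
```

Call:
{"op": "play_rows", "data": {
  "commands": [
    [[0,0,0.1,0,0,0,0.3],[0,0,0.2,0,0,0,0.3],[0,0,0.2,0,0,0,0.3]]
  ]
}}

```text
clock: 15.77
tool_pos: [0.4704, -0.2739, 0.0739]
orientation: [180.0, -0.1, -109.9]
force: [-4.5, -0.6, 10.8]
opening: 0.0574
gripper_force: 30.0
```

Call:
{"op": "play_rows", "data": {
  "commands": [
    [[0,0,0.1,0,0,0,0.3],[0,0,0.15,0,0,0,0.3],[0,0,0.15,0,0,0,0.3]]
  ]
}}

```text
clock: 16.02
tool_pos: [0.4703, -0.2743, 0.0737]
orientation: [-180.0, -0.2, -109.8]
force: [-8.3, 0.3, 23.1]
opening: 0.0571
gripper_force: 30.1
```

Contact came at the expected height. I relieve the push, open gently and back straight up.

Call:
{"op": "play_rows", "data": {
  "commands": [
    [[0,0,-0.15,0,0,0,0.3],[0,0,-0.28,0,0,0,0.3],[0,0,-0.28,0,0,0,0.7],[0,0,-0.28,0,0,0,0.85],[0,0,-0.28,0,0,0,1],[0,0,-0.28,0,0,0,1],[0,0,-0.28,0,0,0,1],[0,0,-0.28,0,0,0,1]]
  ]
}}

```text
clock: 16.68
tool_pos: [0.4705, -0.2731, 0.0737]
orientation: [180.0, -0.1, -109.9]
force: [-0.9, 0.3, -0.7]
opening: 0.086
gripper_force: 0.0
```

Call:
{"op": "play_rows", "data": {
  "commands": [
    [[0,0,-1,0,0,0,1],[0,0,-2.5,0,0,0,1],[0,0,-4.5,0,0,0,1],[0,0,-7,0,0,0,1],[0,0,-10,0,0,0,1],[0,0,-13,0,0,0,1],[0,0,-16,0,0,0,1],[0,0,-16,0,0,0,1],[0,0,-16,0,0,0,1]]
  ]
}}

```text
clock: 17.43
tool_pos: [0.4716, -0.2733, 0.2366]
orientation: [-179.7, -0.0, -109.9]
force: [0.0, -0.7, -1.5]
opening: 0.0875
gripper_force: 0.0
```

```bash
python3 - <<'E'
from place import *
from plant import *
st()
C=lambda s:np.array([proj(s,mat+[.029*np.cos(a),.029*np.sin(a),zz]) for a in np.linspace(0,6.28,60) for zz in (.005,.093)])
fs=[]
for nm in ("scene","top"):
    s=snapshot(nm); h=cv2.cvtColor(s["frame"],cv2.COLOR_RGB2HSV); m=cv2.inRange(h,(100,150,40),(130,255,255)); k=cv2.connectedComponentsWithStats(m)
    P=C(s)
    for i in range(1,k[0]):
        if np.linalg.norm(k[3][i]-P.mean(0))<15: print(nm,k[2][i])
    print("pred",P.min(0).round(1),P.max(0).round(1))
    if nm=="scene": cv2.imwrite("pics/c10.png",cv2.resize(s["frame"][80:260,220:360],None,fx=4,fy=3.3,interpolation=3)[:,:,::-1])
E
```

```text
tcp [ 0.4716 -0.2733  0.2366] rpy [-179.7   -0.  -109.9] J [ -9.4   7.8 -15.1   0.1 -66.8 -10.5] F [ 0.  -0.7 -1.5] Mtool [-0.02 -0.21 -0.03] Ft [ 0.6 -0.2  1.5] open 0.0875 g 0.0 t 17.4333
axial mm 179.2 lateral (face x,y) [-0.1032 -0.2377]
scene [297 114  18  32 508]
pred [295.4 112.8] [315.2 146.5]
pred [403.  223.9] [433.  245.5]
```

View pics/c10.png

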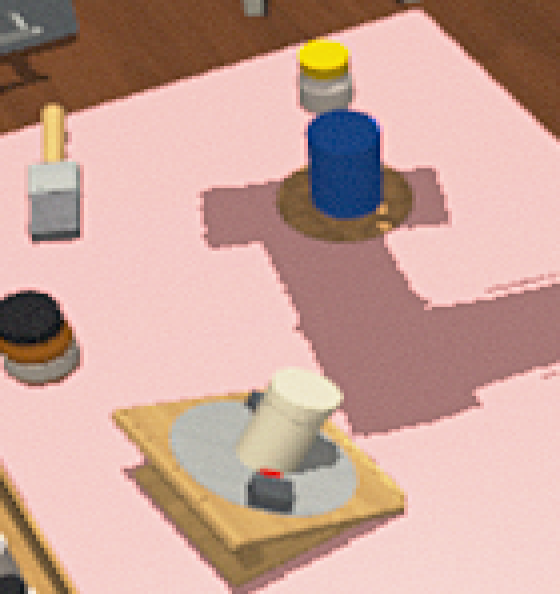

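The blue cup stands upright at about (345,165) in the middle of the mat, and the inner cup is on its peg. The neighbouring jar, brush and pot look untouched, and the gripper is clear, so I hand in.

```bash
python3 -c "
from plant import close_job
print(close_job())"
```

```text
the job is handed in; nothing more can be done
None
```

The job is handed in, with no verdict returned: the last picture shows the blue cup upright, mouth down and let go in the middle of the cork mat, and the inner cup on its peg with its visible tab under a claw.

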